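# Find the undercured rubber mould

### The job

One of the three rubber-filled mould frames is undercured and softer than the others. Take the hardness gauge from its stand and, going from left to right as the robot sees them, press its sprung pin straight into the middle of each rubber face with about 8 N (never above 14 N) for half a second, to feel how far it sinks; then hang the gauge back in its stand, fully home, and set the soft frame flat in the steel tray. Leave the other two frames and the things on the bench where they are.

Things in the scene. Friction and masses are not known exactly. Their poses are not given: they have to be found in the camera images.
- gauge: hand-held hardness gauge, 180 g, standing upright in its stand. Origin: centre of the underside of its round steel collar (38 mm across, z 0 to 6 mm); z up. Above the collar a square black grip 24 x 24 mm, z 6 to 50 mm, faces square to its x and y; then a steel neck (to z 56 mm) with a thin brass rod that rises as the pin is pushed in
- gauge_tip (a point): end of the gauge's pin when fully out: on the axis, 52 mm below the gauge's origin (moves with the gauge, not with the pin). Below the collar is a round steel nose, 18 mm across, 40 mm long; the 6 mm thick sprung pin sticks 12 mm out of it
- gauge_pin (a joint): how far the sprung pin is pushed up into the gauge, in m: 0 fully out, at most 0.009. Its spring gives 3 N per mm (about 0.6 N to begin)
- stand: fixed wooden stand for the gauge, 64 x 64 x 58 mm high, with an upright square hole 25 x 25 mm through its middle. Origin: centre of its underside
- stand_seat (a point): centre of the hole's mouth in the stand's top, 58 mm above its underside; the gauge hangs here by its collar, its origin on this point
- rack: fixed wooden board lying on the bench, 90 mm (its x) x 360 mm (its y) x 12 mm high; three mould frames stand on it in a row along y, 120 mm apart. Origin: centre of its underside
- rack_left (a point): the leftmost place on the board's top (seen from the robot: +y); a frame stands within about 10 mm of it
- rack_middle (a point): the middle place on the board's top
- rack_right (a point): the rightmost place on the board's top (-y)
- tray: fixed open steel tray, 100 (its x) x 160 (its y) x 18 mm high, walls and floor 4 mm thick. Origin: centre of its underside
- jar: small glass jar with steel cap, 56 mm across, 75 mm high: a bystander. Origin: centre of its underside
- dapping_block: round steel bench block, 60 mm across, 34 mm high: a bystander. Origin: centre of its underside
- screwdriver: screwdriver, 150 mm long, lying on the bench: a bystander
- mould_a: one of three alike loose aluminium mould frames, 56 (its x) x 44 (its y) x 32 mm high, 220-350 g, with a black rubber face inside 5 mm walls, 1 to 6 mm below the rim. Under the pin the undercured rubber gives 5 to 7.5 mm at 8 N and keeps a dent of about 2 mm; cured rubber gives 0.8 to 2 mm and keeps under 0.8 mm. Which is which cannot be seen beforehand. Origin: centre of its underside, z up
- mould_a_rubber (a joint): how far the rubber face of mould_a is pressed down, in m: 0 untouched at the start, at most 0.011
- mould_b: one of three alike loose aluminium mould frames, 56 (its x) x 44 (its y) x 32 mm high, 220-350 g, with a black rubber face inside 5 mm walls, 1 to 6 mm below the rim. Under the pin the undercured rubber gives 5 to 7.5 mm at 8 N and keeps a dent of about 2 mm; cured rubber gives 0.8 to 2 mm and keeps under 0.8 mm. Which is which cannot be seen beforehand. Origin: centre of its underside, z up
- mould_b_rubber (a joint): how far the rubber face of mould_b is pressed down, in m: 0 untouched at the start, at most 0.011
- mould_c: one of three alike loose aluminium mould frames, 56 (its x) x 44 (its y) x 32 mm high, 220-350 g, with a black rubber face inside 5 mm walls, 1 to 6 mm below the rim. Under the pin the undercured rubber gives 5 to 7.5 mm at 8 N and keeps a dent of about 2 mm; cured rubber gives 0.8 to 2 mm and keeps under 0.8 mm. Which is which cannot be seen beforehand. Origin: centre of its underside, z up
- mould_c_rubber (a joint): how far the rubber face of mould_c is pressed down, in m: 0 untouched at the start, at most 0.011
Not all that is in view belongs to the job. What is shaped like the gauge but turquoise is not meant.

How it is judged:
By the outcome, as a careful person would: the job done as asked, in the order asked, and still so for the second after the job is handed in, with the robot touching nothing.
It also fails if it takes over 72 s, if anything falls off the work surface, if the arm or the gripper's body presses on something with over 40 N, if the wrist force passes 120 N, or if a joint passes its speed limit or range.

### The arm

A 6-joint arm with a two-finger parallel gripper is mounted at the origin on the work surface. World frame = base frame: x ahead of the robot, y to its left, z up, the work surface at z = 0. Lengths are in m, angles in rad, forces in N, time in s.
With the tool pointing down it reaches from about 0.3 to 0.875 m from the base axis. Payload 4.2 kg.
Tool frame: the origin (TCP) lies midway between the tips of the shut fingers; the grasp point (between the pads) lies 19 mm behind it; z points along the fingers, y is the line along which they close (so a half turn about z gives the same grasp; the last joint's range is limited). The gripper opens to 85 mm and grips with 20 to 120 N. Pads are 22 mm wide; open, the fingers measure 114 mm over their backs; the gripper's body (76 mm by 85 mm) begins 54 mm behind the grasp point. The pads swing forward as they close: fully open they stand 13 mm farther back than shut.
Start: joints at [1.317, 0.32, 1.565, -0, 1.257, -0.02], TCP at [0.133, 0.559, 0.231] pointing down, gripper open.
Joint ranges: [-3.11, 3.11], [-0.84, 2.01], [0.21, 2.61], [-1.34, 4.49], [0.05, 2.63], [-2.56, 2.56]. Speed limits (rad/s): [2.57, 2.57, 3.14, 3.14, 3.14, 3.14].

### API

Orientations are given as a unit quaternion [w, x, y, z].
In Python, from cell import * gives the robot as it stands. Calls block until the motion is done:
- movep(position, orientation): joint-space move of the TCP to a pose.
- move_linear(position, rot=None, vel=0.15, force_limit=None): straight line of the TCP; rot=None keeps the orientation; vel is the mean speed in m/s. With force_limit (N) it stops when the force on the tool has changed by that much, and returns True; else False.
- move_j(angles): joint-space move.
- ungrasp() and grasp(grasp_force=None): open the fingers fully, or close them until they stop; grasp_force is the grip in N (None keeps the last).
- dwell(seconds).
- ik(position, orientation): joint angles nearest the present ones, or None.
- sense(): the state.
- capture(name): name is "side" or "top"; returns a dict with "color" (384x512x3 uint8, red, green, blue), "fx", "fy", "cx", "cy" (pixels), "R" (3x3) and "t" (3): a world point X has camera coordinates R X + t. Camera axes: x right, y down, z forward; pixel columns grow to the right and rows downward; lengths in m; the calibration is good to about 2 mm. A picture is of the moment at which its call begins. There is no depth.
A pose or a line that the arm cannot do raises MotionError and nothing moves.
- finish_job(): hands the job in; it is judged then, once.
The state is a dict: "time_s": time; "joint_positions": joint angles; "joint_vel": joint speeds; "effort": joint torques, N m; "tcp_pos": TCP position; "tcp_rot": TCP orientation; "contact_force": force on the tool from outside, world axes, zero at the start; "torque": the same for the moment, N m; "width": finger opening in m; "gripper_force": force on a finger pad.
Only numpy, scipy, OpenCV 4.12 (cv2) and the standard library are available. Lean on these libraries where they do the work, as an engineer would, in place of code of your own. Each camera call takes 0.05 s, during which the arm holds its last target. There are 200 camera calls.

## Working session

There is one attempt and no reset: what is moved stays moved. The work goes in short steps, each a Python script; the robot and the scene stay as the last script left them, time stands still between calls to the robot, and variables do not carry over. Pictures are saved under pics/ and viewed, at most 10 in all, crops included, and the job is handed in when it is done.

```bash
mkdir -p pics; ls; python3 - <<'E'
from cell import *
import cv2,numpy as np
for n in("side","top"):
    c=capture(n); cv2.imwrite(f"pics/{n}0.png",cv2.resize(c["color"][:,:,::-1],(800,600),interpolation=cv2.INTER_CUBIC))
    cv2.imwrite(f"{n}0_raw.png",c["color"][:,:,::-1])
    print(n,c["fx"],c["fy"],c["cx"],c["cy"],np.round(c["R"],4).tolist(),np.round(c["t"],4).tolist())
s=sense();print(s)
E
```

```text
pics
side 382.14820857664665 382.14820857664665 256.807017121346 197.67206450368596 [[-0.6717, -0.7408, 0.0019], [-0.4388, 0.3958, -0.8067], [0.5968, -0.5427, -0.5909]] [0.363, 0.3382, 0.4028]
top 422.7674797764943 422.7674797764943 260.75580610704463 192.54780388800495 [[0.0146, -0.9994, -0.0323], [-0.9966, -0.0119, -0.081], [0.0805, 0.0334, -0.9962]] [-0.0433, 0.5906, 0.82]
{'time_s': 0.1, 'joint_positions': array([ 1.31700048e+00,  3.20232059e-01,  1.56553357e+00, -3.34917523e-05,
        1.25739637e+00, -1.99840578e-02]), 'joint_vel': array([-0.0016186 , -0.00085741, -0.0026695 ,  0.00062029,  0.00096415,
       -0.00098721]), 'effort': array([-4.33595142e-04, -4.16405153e+01, -2.34703982e+01, -1.01368184e-04,
        4.82600517e-03,  9.28041175e-06]), 'tcp_pos': array([0.13311633, 0.55895321, 0.23057309]), 'tcp_rot': array([-9.13011296e-05,  1.16634610e-01,  9.93174583e-01, -7.79502891e-04]), 'contact_force': array([-0.35560022,  0.1166309 , -0.78828723]), 'torque': array([-0.01075429, -0.01655206,  0.0040791 ]), 'gripper_force': 0.0, 'width': 0.08558501959289885}
```

View pics/top0.png

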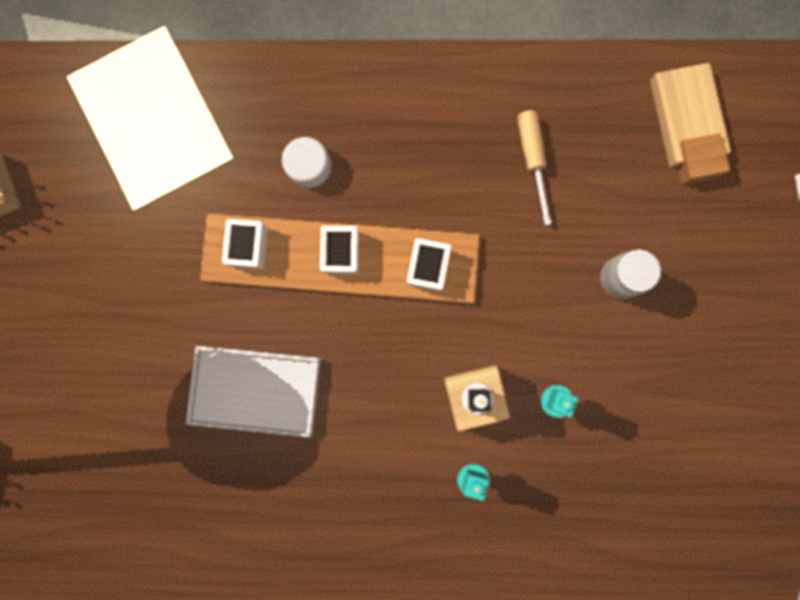

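View pics/side0.png

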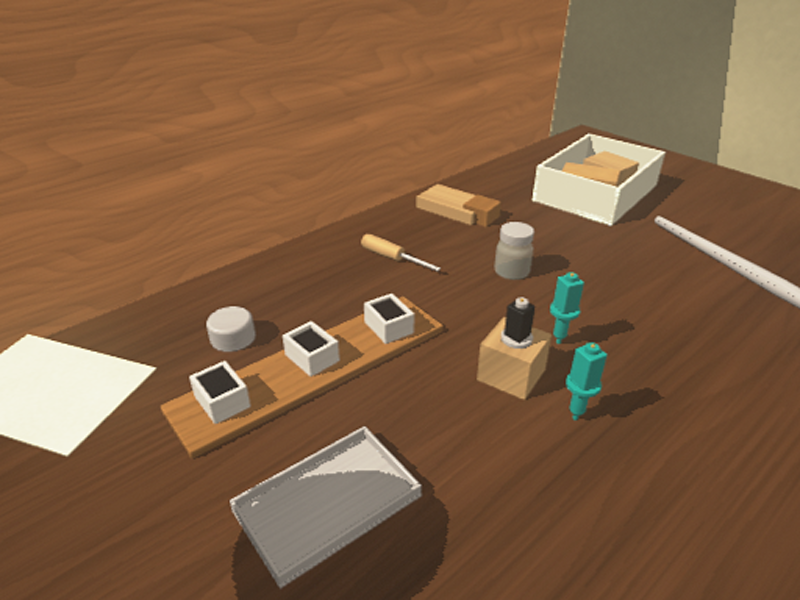

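The top picture (800x600) shows the gauge (black grip, steel collar) in its wooden stand at (478,399). There are two turquoise look-alikes at (560,401) and (474,482), and neither is meant. The moulds are at (242,243), (339,249) and (430,264), the tray at (254,392), the dapping block at (306,162) and the jar at (632,272). I'll confirm in enlarged crops.

```bash
python3 - <<'E'
import cv2,numpy as np
def crop(n,x,y,w,h,s):
    im=cv2.imread(f"{n}0_raw.png")[y:y+h,x:x+w]; return cv2.resize(im,(w*s,h*s),interpolation=cv2.INTER_CUBIC)
a=crop("top",276,226,60,58,6)   # gauge
b=crop("side",296,180,66,80,6)
c=np.zeros((480,800,3),np.uint8); c[:a.shape[0],:a.shape[1]]=a; c[:b.shape[0],380:380+b.shape[1]]=b
cv2.imwrite("pics/gauge.png",c)
cv2.imwrite("pics/moulds.png",crop("top",120,130,195,155,4))
E
```

```text
(no output)
```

View pics/gauge.png

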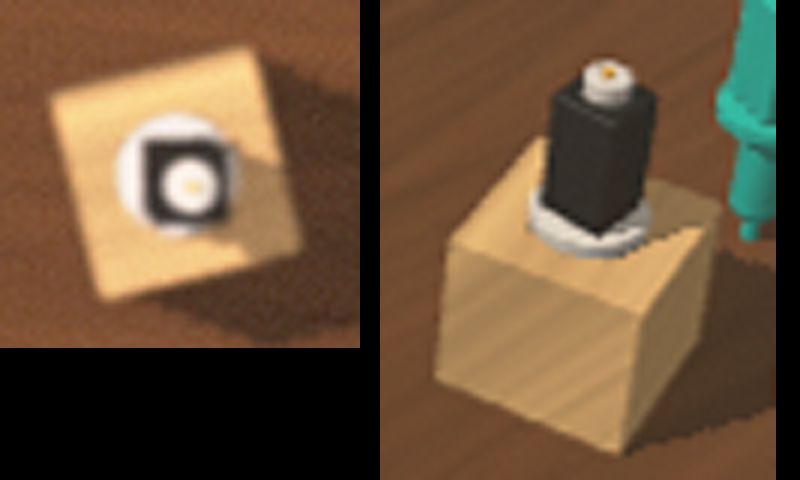

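View pics/moulds.png

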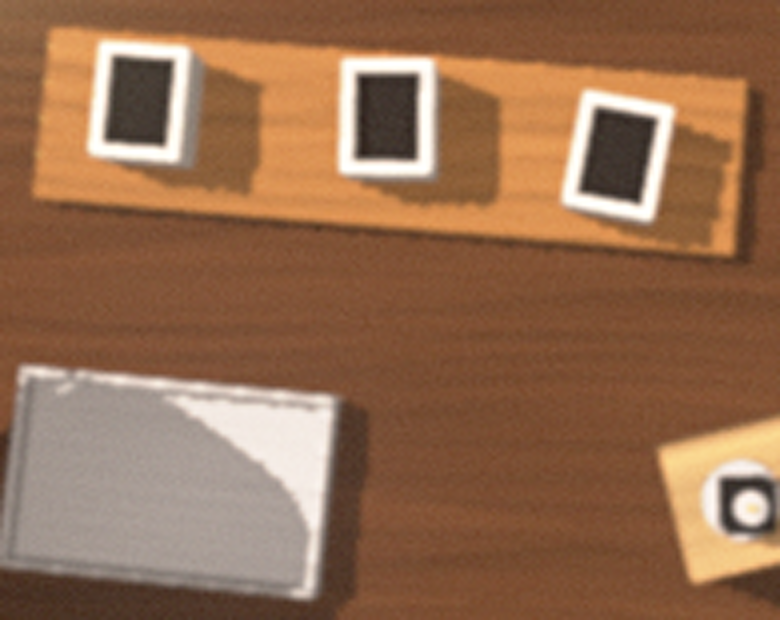

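```bash
cat > h.py <<'E'
import numpy as np, cv2
from scipy.optimize import least_squares
from scipy.spatial.transform import Rotation as Ro
CAM={"side":(382.1482,256.807,197.672,[[-0.6717,-0.7408,0.0019],[-0.4388,0.3958,-0.8067],[0.5968,-0.5427,-0.5909]],[0.363,0.3382,0.4028]),
"top":(422.7675,260.7558,192.5478,[[0.0146,-0.9994,-0.0323],[-0.9966,-0.0119,-0.081],[0.0805,0.0334,-0.9962]],[-0.0433,0.5906,0.82])}
def proj(n,X):
    f,cx,cy,R,t=CAM[n]; c=np.atleast_2d(X)@np.array(R).T+t; return c[:,:2]/c[:,2:]*f+[cx,cy]
def back(n,uv,z):
    f,cx,cy,R,t=CAM[n]; R=np.array(R); uv=np.atleast_2d(uv)
    d=np.c_[(uv-[cx,cy])/f,np.ones(len(uv))]@R; o=-R.T@np.array(t); return o+d*((z-o[2])/d[:,2:])
def rect(n,uv,z,sx,sy):
    "fit centre x,y,yaw; corners in image order TL,TR,BR,BL (top view: +x+y,+x-y,-x-y,-x+y)"
    P=back(n,uv,z)[:,:2]; L=np.array([[1,1],[1,-1],[-1,-1],[-1,1]])*[sx/2,sy/2]
    def r(p):
        c,s=np.cos(p[2]),np.sin(p[2]); return (L@np.array([[c,s],[-s,c]])+p[:2]-P).ravel()
    o=least_squares(r,[*P.mean(0),0]); return o.x, np.sqrt(np.mean(o.fun**2))
def down(a):
    "tool down, closing line at angle a in the xy plane"
    c,s=np.cos(a),np.sin(a); q=Ro.from_matrix(np.array([[-s,c,0],[c,s,0],[0,0,-1]])).as_quat(); return [q[3],*q[:3]]
E
python3 - <<'E'
from h import *
cr=lambda p,x,y,s:(np.array(p,float)+.5)/s-.5+[x,y]
np.set_printoptions(precision=4,suppress=True)
g=lambda p:cr(p,276,226,6); m=lambda p:cr(p,120,130,4)
print("stand",rect("top",g([(50,98),(252,46),(302,246),(105,302)]),.058,.064,.064))
print("grip",rect("top",g([(144,138),(229,141),(229,224),(146,222)]),.108,.024,.024))
print("neck",back("top",g([(190,187)]),.114))
for k,p in dict(L=[(99,42),(188,46),(180,163),(89,155)],M=[(342,60),(434,58),(434,178),(340,174)],R=[(585,92),(674,104),(655,220),(563,206)]).items():
    print(k,rect("top",m(p),.044,.056,.044))
print("tray",rect("top",m([(22,368),(338,397),(315,598),(5,565)]),.018,.1,.16))
print("rack",rect("top",m([(50,28),(748,78),(738,257),(35,200)]),.012,.09,.36))
s=cr([(609-380,68),(550-380,97),(655-380,97),(600-380,125)],296,180,6)
print("side neck",back("side",s[:1],.114),"grip corners side",back("side",s[1:],.108))
s=cr([(192,380),(239,362),(249,390),(204,405)],0,0,1.5625); print("L side",back("side",s,.044).mean(0))
E
```

```text
stand (array([ 0.4725, -0.1219,  0.2706]), np.float64(0.0006393636835989091))
grip (array([ 0.4732, -0.1212,  0.0024]), np.float64(0.0003462263581960726))
neck [[ 0.4719 -0.1216  0.114 ]]
L (array([ 0.6614,  0.1752, -0.0485]), np.float64(0.000752056042067272))
M (array([0.6546, 0.0518, 0.0085]), np.float64(0.0011250914753428755))
R (array([ 0.6369, -0.0622, -0.1519]), np.float64(0.0007129882046873946))
tray (array([ 0.4739,  0.1607, -0.0771]), np.float64(0.0010284513390765347))
rack (array([ 0.648 ,  0.0548, -0.0656]), np.float64(0.0006768909603067112))
side neck [[ 0.4745 -0.1268  0.114 ]] grip corners side [[ 0.4817 -0.109   0.108 ]
 [ 0.4606 -0.1324  0.108 ]
 [ 0.4628 -0.1091  0.108 ]]
L side [0.6533 0.1722 0.044 ]
```

The crops confirm it: black square grip, white collar and brass rod, hanging in the wooden stand. The fits are good to about 1 mm. Now I'll take the gauge and check the fits with an overlay.

```bash
cat >> h.py <<'E'
from cell import *
def best(p,a):
    "closing angle a or a+pi, whichever keeps the joints nearest the middle"
    c=[(abs(q[5]),b) for b in (a,a+np.pi) if (q:=ik(p,down(b))) is not None]; return min(c)[1]
def st(): 
    s=sense(); return f"t={s['time_s']:.2f} tcp={np.round(s['tcp_pos'],4)} F={np.round(s['contact_force'],2)} w={s['width']:.4f} gf={s['gripper_force']:.1f}"
E
python3 - <<'E'
from h import *
p=np.array([.4727,-.1213,.2]); a=best(p,np.pi/2+.015); print("a",a)
movep(p,down(a)); 
move_linear([p[0],p[1],.070],vel=.12); print(st())
grasp(60); print(st())
move_linear([p[0],p[1],.22],vel=.15); dwell(.2); print(st())
i=[]
for n in("top","side"):
    im=capture(n)["color"][:,:,::-1].copy(); big=cv2.resize(im,None,fx=3,fy=3,interpolation=cv2.INTER_CUBIC)
    for x,y,w in((.6614,.1752,-.0485),(.6546,.0518,.0085),(.6369,-.0622,-.1519)):
        L=np.array([[1,1],[1,-1],[-1,-1],[-1,1]])*[.028,.022]; c,s=np.cos(w),np.sin(w)
        X=np.c_[L@np.array([[c,s],[-s,c]])+[x,y],np.full(4,.044)]
        cv2.polylines(big,[np.int32(proj(n,X)*3+1)],True,(0,0,255),1)
    i.append(big)
o=np.zeros((600,800,3),np.uint8)
o[:250,:560]=i[0][390:640,370:930]; o[260:600,:480]=i[1][540:880,340:820]
e=cv2.resize(i[0][620:960,760:1060],None,fx=.8,fy=.8); o[:240,562:800]=e[:240,:238]
o[260:600,490:800]=i[1][420:760,850:1160]
cv2.imwrite("pics/ov.png",o)
E
```

```text
a 4.727388980384689
t=4.03 tcp=[ 0.4732 -0.1214  0.0706] F=[-0.16 -0.78 -1.04] w=0.0852 gf=0.0
t=4.62 tcp=[ 0.4729 -0.1214  0.0703] F=[-0.87 -0.11  3.79] w=0.0235 gf=59.0
t=5.97 tcp=[ 0.4723 -0.1212  0.2192] F=[-0.48 -0.26 -1.1 ] w=0.0239 gf=58.7
```

View pics/ov.png

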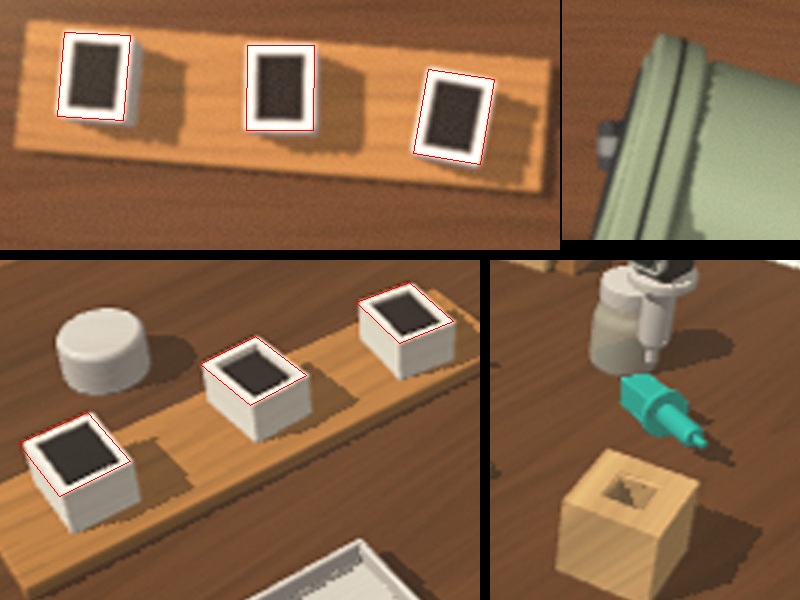

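The overlays match in both views, top rims and side rims alike. But in the side crop a turquoise look-alike appears tilted at (660,410), so I'll look at the whole view.

```bash
python3 - <<'E'
from h import *
s=capture("side")["color"][:,:,::-1]; t=capture("top")["color"][:,:,::-1]
cv2.imwrite("pics/s2.png",np.hstack([cv2.resize(s[130:330,250:450],(400,400),interpolation=cv2.INTER_CUBIC),cv2.resize(t[180:380,230:430],(400,400),interpolation=cv2.INTER_CUBIC)]))
for p in((563,401),(474,482)): print(back("top",(np.array(p)+.5)/1.5625-.5,.1))
for p in((560,341),(577,418)): print("side tip",back("side",(np.array(p)+.5)/1.5625-.5,0.))
E
```

```text
[[ 0.47308187 -0.21639659  0.1       ]]
[[ 0.38057891 -0.1160455   0.1       ]]
side tip [[ 0.47007048 -0.22474785  0.        ]]
side tip [[ 0.37282306 -0.12247458  0.        ]]
```

View pics/s2.png

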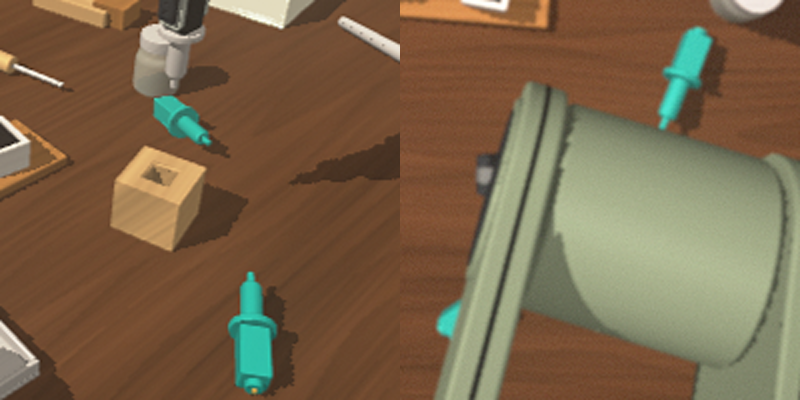

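Both turquoise look-alikes, which had been balancing on their pins, have toppled. They stood 95 mm or more from where the gripper worked, so it didn't touch them. Our gauge is held upright. Next is the left frame.

```bash
cat >> h.py <<'E'
def fz(n=4):
    v=[]
    for _ in range(n): v.append(sense()['contact_force'][2]); dwell(.01)
    return np.mean(v)
def press(x,y,a,z0):
    movep([x,y,.135],down(a)); move_linear([x,y,z0],vel=.08); dwell(.25); F0=fz()
    h1=move_linear([x,y,.092],vel=.010,force_limit=1.5); z1=sense()['tcp_pos'][2]; F1=fz()-F0
    h2=move_linear([x,y,.085],vel=.010,force_limit=max(8-F1,.5)); z2=sense()['tcp_pos'][2]; F2=fz()-F0
    print("hits",h1,h2,"z1 %.4f F1 %.2f z2 %.4f F2 %.2f"%(z1,F1,z2,F2))
    dwell(.6); z3=sense()['tcp_pos'][2]; F3=fz()-F0
    print("held z %.4f F %.2f sink %.2f mm"%(z3,F3,1e3*(z1-z3)-(F3-F1)/3))
    move_linear([x,y,.135],vel=.08); print(st())
E
python3 - <<'E'
from h import *
press(.6614,.1752,4.7274,.112)
E
```

```text
hits True True z1 0.1061 F1 3.36 z2 0.1035 F2 7.27
held z 0.1037 F 6.91 sink 1.25 mm
t=11.01 tcp=[0.6612 0.1751 0.135 ] F=[ 0.15  0.58 -1.63] w=0.0233 gf=58.8
```

Left sinks about 1.3 mm, so it looks cured, but the hold drifted to about 6.9 N. I'll add a force trim, press left again at 8 N, then go on to middle and right.

```bash
python3 - <<'E'
s=open('h.py').read()
s=s.replace("    dwell(.6); z3=","""    z=z2
    for _ in range(3):
        e=8.1-(fz(6)-F0)
        if abs(e)<.35: break
        z-=np.clip(e/2.5,-.8,.8)*1e-3; move_linear([x,y,z],vel=.005)
    m=[]
    for _ in range(6): dwell(.1); m.append(fz(2)-F0)
    print("hold forces",np.round(m,2)); z3=""").replace("F3=fz()-F0","F3=np.mean(m)").replace("F0=fz()","F0=fz(10)")
open('h.py','w').write(s)
from h import *
press(.6614,.1752,4.7274,.112)
press(.6546,.0518,4.7274,.112)
E
```

```text
hits True True z1 0.1057 F1 3.95 z2 0.1036 F2 7.20
hold forces [7.77 7.62 7.7  7.45 7.51 7.6 ]
held z 0.1033 F 7.61 sink 1.23 mm
t=15.57 tcp=[0.6611 0.1751 0.1348] F=[-0.65 -0.67 -2.53] w=0.0235 gf=58.8
hits True True z1 0.1011 F1 3.75 z2 0.0989 F2 7.24
hold forces [8.1  7.87 7.98 8.39 8.05 7.54]
held z 0.0987 F 7.99 sink 1.00 mm
t=20.67 tcp=[0.6541 0.0518 0.1346] F=[-0.46 -0.36 -2.1 ] w=0.0235 gf=58.9
```

```bash
python3 - <<'E'
from h import *
press(.6369,-.0622,4.7274,.112)
E
```

```text
hits True True z1 0.1035 F1 3.10 z2 0.0972 F2 6.73
hold forces [8.17 8.   7.72 8.26 7.78 8.13]
held z 0.0968 F 8.01 sink 5.14 mm
t=26.04 tcp=[ 0.6364 -0.0621  0.1345] F=[-0.21  0.39 -2.71] w=0.0233 gf=59.0
```

The right frame sinks at least 5 mm, against about 1 mm for the other two, so it is the soft one. I'll hang the gauge back.

```bash
python3 - <<'E'
from h import *
x,y=.4729,-.1214; a=4.7274
movep([x,y,.2],down(a)); move_linear([x,y,.085],vel=.08); dwell(.15); print(st())
print(move_linear([x,y,.0685],vel=.012,force_limit=4)); print(st())
if sense()['tcp_pos'][2]<.0735:
    ungrasp(); print(st()); move_linear([x,y,.2],vel=.15)
    p=[.56,.16,.25]; movep(p,down(best(p,np.pi/2))); print(st())
    s=capture("side")["color"][:,:,::-1]; t=capture("top")["color"][:,:,::-1]
    cv2.imwrite("pics/s3.png",np.hstack([cv2.resize(s[130:330,200:400],(400,400),interpolation=cv2.INTER_CUBIC),cv2.resize(t[130:330,150:350],(400,400),interpolation=cv2.INTER_CUBIC)]))
E
```

```text
t=28.55 tcp=[ 0.4731 -0.1215  0.0854] F=[-0.83 -0.23 -1.6 ] w=0.0235 gf=59.0
True
t=29.67 tcp=[ 0.4728 -0.1214  0.0703] F=[-0.99 -0.07  5.22] w=0.0236 gf=59.5
t=30.29 tcp=[ 0.4719 -0.1211  0.0694] F=[-0.46  0.82 -0.03] w=0.0855 gf=0.0
t=33.52 tcp=[0.56   0.1597 0.2498] F=[0.5  0.15 0.33] w=0.0852 gf=0.0
```

View pics/s3.png

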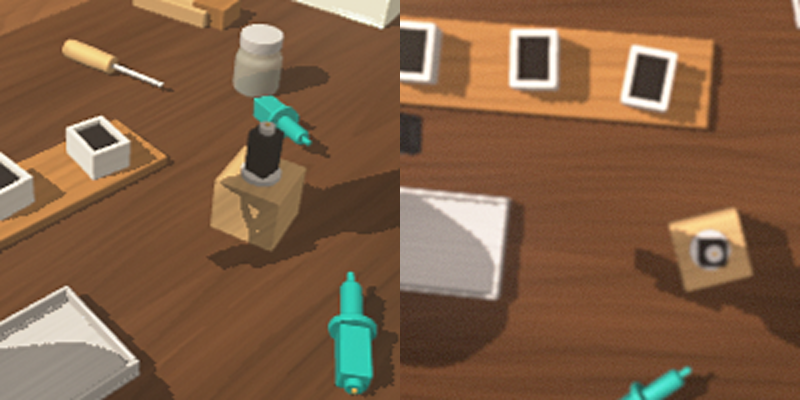

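The gauge hangs home at (262,150) on the side half and (712,250) on the top half, collar on the stand. The soft frame is unmoved at (650,77). Now moving it to the tray.

```bash
python3 - <<'E'
from h import *
x,y=.6369,-.0622; a=best([x,y,.15],np.pi/2-.1519)
movep([x,y,.15],down(a)); move_linear([x,y,.017],vel=.1); print(st())
grasp(60); print(st()); z0=sense()['tcp_pos'][2]
move_linear([x,y,.15],vel=.12)
b=a-.0771+.1519; X,Y=.4739,.1607
movep([X,Y,.12],down(b)); move_linear([X,Y,z0+.004],vel=.08); dwell(.2); print(st())
print(move_linear([X,Y,z0-.0105],vel=.012,force_limit=3)); print(st())
if sense()['tcp_pos'][2]<z0-.005 and sense()['width']>.035:
    ungrasp(); move_linear([X,Y,.15],vel=.12); p=[.45,-.02,.3]; movep(p,down(best(p,np.pi/2))); print(st())
i=[]
for n in("side","top"):
    i.append(capture(n)["color"][:,:,::-1])
cv2.imwrite("pics/s4.png",np.vstack([np.hstack([cv2.resize(i[0][170:384,60:345],(400,300)),cv2.resize(i[1][120:320,110:377],(400,300))])]))
E
```

```text
t=36.11 tcp=[ 0.6374 -0.0623  0.0177] F=[ 0.73 -0.05 -0.85] w=0.0855 gf=0.0
t=36.58 tcp=[ 0.6374 -0.0622  0.0177] F=[-0.39  0.22  3.08] w=0.0434 gf=62.3
t=40.48 tcp=[0.4741 0.1608 0.022 ] F=[ 0.92 -0.19 -2.41] w=0.0429 gf=61.7
True
t=41.41 tcp=[0.4738 0.1607 0.0096] F=[0.48 0.6  4.52] w=0.0430 gf=62.3
t=45.52 tcp=[ 0.45   -0.0199  0.2998] F=[ 0.16  0.31 -0.01] w=0.0853 gf=0.0
```

View pics/s4.png

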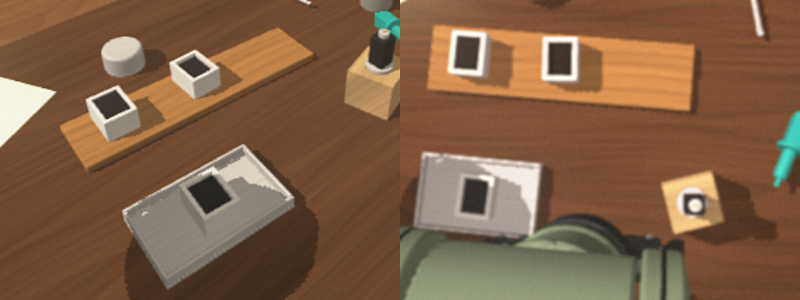

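The soft frame lies flat in the middle of the tray at (210,192) on the side half. The other two frames and the gauge are in place, so I'm handing in.

```bash
python3 -c "
from cell import *
print(finish_job())"
```

```text
the job is handed in; nothing more can be done
None
```

The job is handed in at about 46 s: the right frame was the soft one (sank at least 5 mm against about 1 mm for the other two) and now lies flat in the tray, and the gauge is home in its stand; I pressed the left frame twice because its first hold was only about 7 N, and the two turquoise look-alikes toppled without the gripper coming near them.

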